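# Brace the jar in the bench clamp and unscrew its cap

## Task

In the bench clamp stands a square jar with a tight twist cap. Slide the clamp's jaw home so that the jar is pinched square between the two jaws and cannot turn, then unscrew the cap anticlockwise until its lugs come free, lift it straight up and finish while holding it level, just above the open mouth (its lower rim about 2 cm over it), with the jar still braced. Leave everything else on the table where it is.

Things in the scene. Friction and masses are not known exactly. Their poses are not given: they have to be found in the camera images.
- clamp: Low aluminium bench clamp, bolted down: base plate 90 mm (its x) by 262 mm (its y, -209 to +53 mm), 12 mm thick. Origin: on the table under the spot where the jar stands when clamped; z up; +y is the way the jaw slides to close. Its fixed jaw is an upright plate 70 mm wide, inner face at y = +32 mm, top 62 mm above the table; the sliding jaw faces it.
- jaw (a joint): Place of the sliding jaw along the clamp's +y, m: 0 open, 0.080 home, pinching the 64 mm jar against the fixed jaw (track ends at 0.083). Stays where left; takes 8 N to slide, 2 to 5 N more to push the jar along. At value q its face is at clamp y = -112 mm + q; its plate is 66 mm wide, top 60 mm above the table.
- jaw_grip (a point): Grip point of the sliding jaw: on the middle line of its upright black post, 59 mm above the table, 15 mm below the post's top. The post is 24 mm wide across the track (clamp x), 20 mm along it (clamp y), stands 75 mm behind the jaw's face (towards clamp -y) and is free all round from 25 mm above the table up. Axes as the clamp's.
- jar: The jar to open: white plastic, body 64 mm square on a round foot, 74 mm high, shoulder up to 80 mm, then a neck; 0.3 to 0.65 kg. Stands loose on the clamp's plate (12 mm above the table), at first clear of both jaws and a little askew; unbraced it spins along with the cap. Origin: centre of its underside, z up, x and y square to its sides.
- jar_mouth (a point): Centre of the jar's mouth rim, 106 mm above its underside. The neck is 32 mm across, 44 mm over its ledges.
- cap_center (a point): Centre, half-way up, of the jar's grey ribbed round cap: 53 mm across, 28 mm high, 40 g. Screwed on, its lower rim is 6 mm above the jar's shoulder and this centre 112 mm above the table. z up; x along the pale line on its top, parallel to the jar's x when tight.
- cap: Same cap; origin: centre of its lower rim, 14 mm below cap_center. Three lugs inside run under ledges on the neck against a sprung seal: 0.1 to 0.4 N m anticlockwise (from above) turns it. It climbs 3 mm, comes free after 61 degrees, meets a stop at about 98: turn it 70 to 90 degrees, then lift. Clockwise is blocked.
- spare_jar: Bystander: a like jar, 64 mm square and 114 mm high with its cap, standing on the table beyond the clamp, not in it. Origin: centre of the underside.
- mug: Bystander: steel mug, 80 mm across, 88 mm high. Origin: centre of the underside.
- beaker: Bystander: white plastic cup, 68 mm across, 85 mm high. Origin: centre of the underside.
- forceps: Bystander: steel ring forceps, 200 mm long, lying flat between the clamp and the robot. Origin near the middle, on the table.
- canister: Bystander: aluminium canister of straws, 54 mm across, 100 mm high with a stalk up to 170 mm. Origin: centre of the underside.
- vial: Bystander: small amber jar, 32 mm across, 50 mm high. Origin: centre of the underside.
Mind the look-alikes: they are no part of the job. There is more than one size of the cap; the job needs the largest.

How it is judged:
By the outcome, as a careful person would: the job done as asked, in the order asked, and still so for the second after the job is handed in, while the arm keeps its last pose, push and grip.
It also fails if it takes over 51 s, if anything falls off the work surface, if the arm or the gripper's body presses on something with over 40 N, if the wrist force passes 120 N, or if a joint passes its speed limit or range.

## Robot

A 6-joint arm with a two-finger parallel gripper is mounted at the origin on the work surface. World frame = base frame: x ahead of the robot, y to its left, z up, the work surface at z = 0. Lengths are in m, angles in rad, forces in N, time in s.
With the tool pointing down it reaches from about 0.25 to 0.85 m from the base axis. Payload 12.5 kg.
Tool frame: the origin (TCP) lies at the very end of the fingers, on their centre line; the grasp point (between the pads) lies 19 mm behind it; y points along the fingers, x is the direction in which the jaws open and shut, and the axes are right-handed (so a half turn about y gives the same grasp; the last joint's range is limited). The gripper opens to 93 mm and grips with 3 to 60 N. Pads are 15 mm wide; open, the fingers measure 128 mm over their backs; the gripper's body (75 mm by 188 mm) begins 65 mm behind the grasp point.
Start: joints at [1.041, 0.351, 1.652, -0, 1.139, -0.085], TCP at [0.237, 0.496, 0.219] pointing down, gripper open.
Joint ranges: [-2.75, 2.75], [-0.79, 2.1], [0.01, 2.65], [-1.57, 4.71], [0.07, 3.14], [-2.87, 2.87]. Speed limits (rad/s): [2.22, 2.22, 2.79, 3.14, 3.14, 3.14].

## Interface

Orientations are given as a unit quaternion [x, y, z, w].
In Python, from rig import readout, cams, bot gives the robot as it stands.
- The arm moves only by the tool drive_tool, never from a script. Its argument "increments" is a list of rows, each a list of 7 numbers: the shift along the world's x, y, z in mm, then the turn, a rotation vector about the world's x, y, z in rad, then the closure in counts, from 0 (fully open) to 255 (shut). In form: [[x, y, z, ax, ay, az, hand], ...]. A call has exactly 5 rows; each row shifts and turns the commanded pose from where the row before left it; what a row does not reach is not made up. A row lasts 1/8 s, in which the tool goes at most 62.5 mm and 10.7 degrees, less where a joint would pass 70% of its speed; a pose out of reach is approached as far as the arm can. A call with a gripper value outside its range is refused whole. The fingers move at their own pace and stop on an object; "newtons" is the grip in N (left out, the last holds). Time passes only in rows, so rows that do not move let the fingers close, or fill a call up. It gives the time, the measured TCP pose, the force and the opening at its end, in the units of the state.
- readout.state(): the state, without advancing time (a new reading comes with each control period).
- cams.grab_frame(name): name is "side" or "top"; returns a dict with "color" (384x512x3 uint8, blue, green, red), "K" (3x3 intrinsics, pixels), "dist_coeffs" ([k1, k2, p1, p2, k3] as OpenCV has them; the pictures are not rectified), "extrinsics" (4x4, takes a point from world to camera coordinates). Camera axes: x right, y up, looking along -z (the intrinsics and any distortion apply to the point x, -y, -z); pixel columns grow to the right and rows downward; lengths in m; the calibration is good to about 2 mm. A picture is of the moment at which its call begins. There is no depth.
- bot.close_job(): hands the job in, once; it reports no verdict.
The state is a dict: "t": time; "joint_positions": joint angles; "joint_velocities": joint speeds; "joint_efforts": joint torques, N m; "eef_pos": TCP position; "eef_rot": TCP orientation; "contact_force": force on the tool from outside, world axes, zero at the start; "moment": the same for the moment, N m; "finger_gap": finger opening in m.
Only numpy, scipy, OpenCV 4.12 (cv2) and the standard library are available. Lean on these libraries where they do the work, as an engineer would, in place of code of your own. Each camera call takes 0.05 s, during which the arm holds its last target. There are 200 camera calls.

## Working session

There is one attempt and no reset: what is moved stays moved. The work goes in short steps, Python scripts to look and compute and a tool call to move; the robot and the scene stay as the last step left them, time stands still between calls to the robot, and variables do not carry over. Pictures are saved under pics/ and viewed, about 8 in all and at most 12, crops included, and the job is handed in when it is done.

Besides the shell and the picture viewer there is one more tool, called as name([rows], argument=value, ...), one row to a line, values as JSON. drive_tool: Moves the arm, as the interface text tells. Its arguments: {"type":"object","properties":{"increments":{"type":"array","items":{"type":"array","items":{"type":"number"}}},"newtons":{"type":"number"}},"required":["increments"]}

```bash
mkdir -p pics
python3 - <<'E'
from rig import readout,cams
import cv2,numpy as np
np.set_printoptions(precision=4,suppress=True)
for n in("top","side"):
    f=cams.grab_frame(n); cv2.imwrite(f"pics/{n}0.png",f["color"]); print(n,f["K"],f["dist_coeffs"],f["extrinsics"])
print(readout.state())
E
```

```text
top [[433.6441   0.     262.495 ]
 [  0.     433.6441 194.245 ]
 [  0.       0.       1.    ]] [-0.0916  0.      0.      0.      0.    ] [[ 0.0382 -0.9993  0.0026 -0.0379]
 [ 0.9789  0.038   0.2008 -0.5425]
 [-0.2008 -0.0052  0.9796 -1.1849]
 [ 0.      0.      0.      1.    ]]
side [[396.5076   0.     257.0811]
 [  0.     396.5076 185.0177]
 [  0.       0.       1.    ]] [0.0037 0.     0.     0.     0.    ] [[-0.9808 -0.1946  0.0095  0.5107]
 [ 0.1223 -0.5767  0.8078 -0.1526]
 [-0.1517  0.7934  0.5894 -0.9851]
 [ 0.      0.      0.      1.    ]]
{'t': 0.1, 'joint_positions': array([ 1.0414,  0.3511,  1.6524, -0.    ,  1.1391, -0.0846]), 'joint_velocities': array([ 0.0005, -0.0024, -0.0013,  0.0005, -0.0011, -0.0006]), 'joint_efforts': array([  0.0003, -49.803 , -28.5698,   0.0701,   0.0239,  -0.0001]), 'eef_pos': array([0.2365, 0.4962, 0.2182]), 'eef_rot': array([ 0.5981,  0.3771, -0.3777, -0.5978]), 'contact_force': array([-0.0782, -0.5984, -0.073 ]), 'moment': array([-0.0427, -0.0375, -0.0183]), 'finger_gap': 0.09322131898436802}
```

View pics/top0.png

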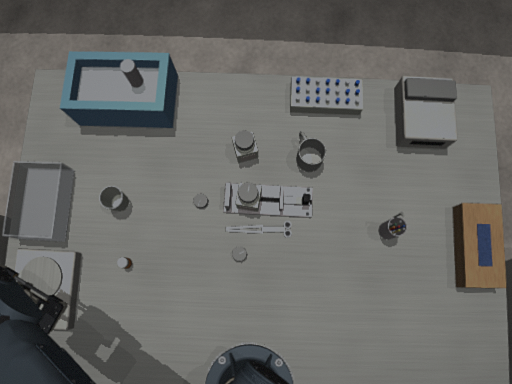

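View pics/side0.png

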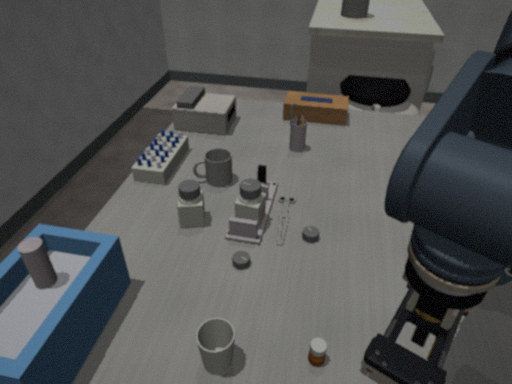

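Top picture: the clamp lies at px (225–313, 185–217), with the fixed jaw at its left end, the clamped jar's cap at (248,188) and the black post at (306,199). The look-alikes are the spare jar at (245,142) and two loose small caps at (201,201) and (239,254). The cap on the jar that stands on the clamp plate fits the description. I'll check it in one crop that joins both views.

```bash
cat > h.py <<'E'
import cv2,numpy as np
from rig import cams,readout
np.set_printoptions(precision=4,suppress=True)
F=np.diag([1,-1,-1.])
def proj(f,P):
    E=np.array(f["extrinsics"]);R=F@E[:3,:3];t=F@E[:3,3]
    return cv2.projectPoints(np.atleast_2d(np.asarray(P,float)),cv2.Rodrigues(R)[0],t,np.array(f["K"]),np.array(f["dist_coeffs"]))[0][:,0]
def unproj(f,uv,z):
    E=np.array(f["extrinsics"]);R=F@E[:3,:3];t=F@E[:3,3]
    n=cv2.undistortPoints(np.array([[uv]],float),np.array(f["K"]),np.array(f["dist_coeffs"]))[0,0]
    d=R.T@np.r_[n,1];o=-R.T@t
    return o+d*(z-o[2])/d[2]
def crop(im,x,y,w,h,s): return cv2.resize(im[y:y+h,x:x+w],None,fx=s,fy=s,interpolation=cv2.INTER_CUBIC)
E
python3 - <<'E'
from h import *
a=cv2.imread("pics/top0.png");b=cv2.imread("pics/side0.png")
A=crop(a,218,172,100,50,8);B=crop(b,215,155,100,90,4)
B=cv2.hconcat([crop(b,220,155,65,90,4)[:190*2//2*1+0] if 0 else crop(b,220,160,80,46,5),crop(b,220,195,80,46,5)])
im=cv2.vconcat([A[:,:800],B[:, :800]]) if B.shape[1]==800 else A
im=cv2.convertScaleAbs(im,alpha=1.3);print(im.shape)
im=cv2.resize(im,None,fx=.945,fy=.945);cv2.imwrite("pics/c1.png",im)
E
```

```text
(630, 800, 3)
```

View pics/c1.png

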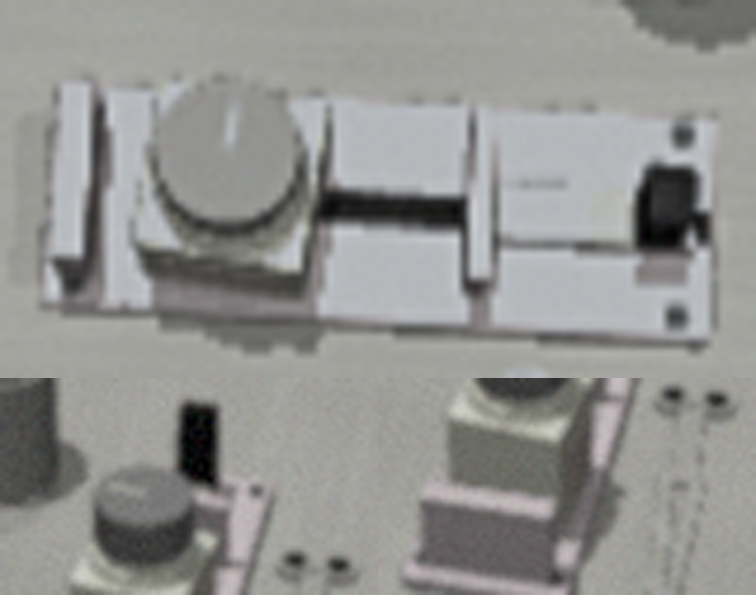

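The crop confirms that the large ribbed cap, with its pale line, is on the jar in the clamp. The cap top is at about full-image (248,192), the post top at about (306.5,196), and the fixed jaw is on the left. Next I fit the clamp pose.

Run:
```python
from h import *
from scipy.optimize import least_squares
f=cams.grab_frame("top");g=cams.grab_frame("side")
c=lambda x,y:np.array([218+(x/7.56+.5)-.5/8*0-.5,172+y/7.56-.5+.5])-[0,.44]
L=np.array([[-45,53,12],[-45,-209,12],[45,-209,12],[-35,32,62],[35,32,62]])/1e3
uv=np.array([c(42,303),c(700,343),c(716,120),c(85,262),c(97,82)])
def W(p,L):
    R=np.array([[np.cos(p[2]),-np.sin(p[2]),0],[np.sin(p[2]),np.cos(p[2]),0],[0,0,1]]);return L@R.T+[p[0],p[1],0]
r=least_squares(lambda p:(proj(f,W(p,L))-uv).ravel(),[.55,0,0])
p=r.x;print("clamp",p,np.degrees(p[2]),r.fun.reshape(-1,2))
print("grip",W(p,np.array([[0,-.187,.059]])))
print("posttop px",(proj(f,W(p,np.array([[a,-.187+b,.074] for a in(-.012,.012) for b in(-.01,.01)])))),"img",c(672,188))
cap=unproj(f,c(227,153),.126);print("captop",cap)
a,b=unproj(f,c(228,143),.126),unproj(f,c(237,97),.126);print("line yaw",np.degrees(np.arctan2(*(b-a)[[1,0]])))
print("side cap px",proj(g,[cap]),"est (240.. )", 220+145/4.725,160+(492-378)/4.725)
print("side post",proj(g,W(p,np.array([[0,-.187,.074]]))),220+199/4.725,160+(405-378)/4.725)
# cap in clamp frame
d=cap[:2]-p[:2];s,k=np.sin(p[2]),np.cos(p[2]);print("cap in clamp",k*d[0]+s*d[1],-s*d[0]+k*d[1])
from scipy.spatial.transform import Rotation as Ro
print(Ro.from_quat(readout.state()["eef_rot"]).as_matrix())
```

```text
clamp [ 0.5386  0.044  -0.0204] -1.1680924379752942 [[-0.8267  0.3455]
 [ 1.2188  0.2489]
 [ 0.1919 -0.1511]
 [-0.3933 -0.1208]
 [-0.168  -0.373 ]]
grip [[ 0.5348 -0.1429  0.059 ]]
posttop px [[310.4954 202.0336]
 [303.3934 201.6225]
 [310.8054 193.6796]
 [303.7314 193.2688]] img [306.8889 196.4277]
captop [0.5342 0.0218 0.126 ]
line yaw -8.268468392727915
side cap px [[250.4208 184.2414]] est (240.. ) 250.68783068783068 184.12698412698413
side post [[262.1977 165.8218]] 262.1164021164021 165.71428571428572
cap in clamp -0.003910045849377463 -0.022270765618762026
[[ 0.4303 -0.0003 -0.9027]
 [ 0.9027 -0.0006  0.4303]
 [-0.0007 -1.      0.    ]]
```

drive_tool([
  [25, -53, 0, 0, 0, -0.0956, 60],
  [25, -53, 0, 0, 0, -0.0956, 110],
  [25, -53, 0, 0, 0, -0.0956, 110],
  [25, -53, 0, 0, 0, -0.0956, 110],
  [25, -53, 0, 0, 0, -0.0956, 110],
], newtons=50)

```text
t: 0.82
eef_pos: [0.3621, 0.2298, 0.2187]
eef_rot: [-0.671, -0.224, 0.224, 0.671]
contact_force: [0.6, 0.7, 0.1]
finger_gap: 0.0536
```

drive_tool([
  [25, -53, 0, 0, 0, -0.0956, 110],
  [25, -53, 0, 0, 0, -0.0956, 110],
  [25, -53, 0, 0, 0, -0.0956, 110],
  [25, -53, 0, 0, 0, -0.0956, 110],
  [25, -53, 0, 0, 0, -0.0956, 110],
])

```text
t: 1.45
eef_pos: [0.4871, -0.0355, 0.2187]
eef_rot: [-0.705, -0.059, 0.059, 0.705]
contact_force: [1.4, -0.2, 0.3]
finger_gap: 0.0531
```

```bash
cat > st.py <<'E'
from h import *
from scipy.spatial.transform import Rotation as Ro
def st():
    s=readout.state();x=Ro.from_quat(s["eef_rot"]).as_matrix()
    print("t",s["t"],"pos",s["eef_pos"],"yaw",np.arctan2(x[1,0],x[0,0]),"ydir",x[:,1],"F",s["contact_force"],"M",s["moment"],"gap",s["finger_gap"],"j",s["joint_positions"])
if __name__=="__main__": st()
E
python3 st.py; python3 -c "
from h import *
f=cams.grab_frame('top');print(unproj(f,(311,153),.088),unproj(f,(302,135),.06))"
```

```text
t 1.45 pos [ 0.4871 -0.0355  0.2187] yaw 0.1665483334267695 ydir [ 0.0002  0.0001 -1.    ] F [ 1.4312 -0.1963  0.3247] M [-0.0583  0.1043 -0.0167] gap 0.05306510488387608 j [-0.1681  0.2386  1.806   0.0001  1.0968 -0.3347]
[ 0.6618 -0.1505  0.088 ] [ 0.7246 -0.1262  0.06  ]
```

drive_tool([
  [24, -54, 0, 0, 0, -0.0935, 110],
  [24, -53.5, 0, 0, 0, -0.0935, 110],
  [0, 0, -40, 0, 0, 0, 110],
  [0, 0, -40, 0, 0, 0, 110],
  [0, 0, -18, 0, 0, 0, 110],
])

```text
t: 2.12
eef_pos: [0.5336, -0.1408, 0.1183]
eef_rot: [-0.707, 0.007, -0.005, 0.707]
contact_force: [1.0, 1.3, -0.2]
finger_gap: 0.0529
```

Run:
```python
from st import *
st()
a=cams.grab_frame("top")["color"];b=cams.grab_frame("side")["color"]
cv2.imwrite("pics/c2.png",cv2.convertScaleAbs(cv2.hconcat([crop(a,218,165,100,80,4),crop(b,210,125,100,80,4)]),alpha=1.3))
```

```text
t 2.125 pos [ 0.5336 -0.1408  0.1183] yaw -0.017254602990520743 ydir [-0.003   0.0011 -1.    ] F [ 1.0058  1.29   -0.1872] M [-0.0483  0.0918 -0.04  ] gap 0.052887608330248616 j [-0.3423  0.4796  1.7345  0.      0.9307 -0.3251]
```

View pics/c2.png

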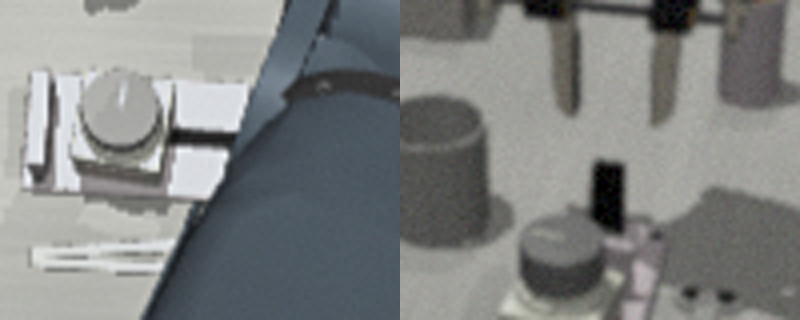

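In the side crop the fingertips, at (570,115) and (655,125), straddle the post at (608,165). I continue down.

drive_tool([
  [0, 0, -30, 0, 0, 0, 110],
  [0, 0, -30, 0, 0, 0, 110],
  [0, 0, -18, 0, 0, 0, 110],
  [0, 0, 0, 0, 0, 0, 110],
  [0, 0, 0, 0, 0, 0, 190],
])

```text
t: 2.85
eef_pos: [0.5353, -0.1412, 0.0438]
eef_rot: [0.707, -0.005, 0.007, -0.707]
contact_force: [0.5, -0.1, 0.9]
finger_gap: 0.047
```

drive_tool([
  [0, 0, 0, 0, 0, 0, 255],
  [0, 0, 0, 0, 0, 0, 255],
  [0, 0, 0, 0, 0, 0, 255],
  [0, 0, 0, 0, 0, 0, 255],
  [0, 0, 0, 0, 0, 0, 255],
])

```text
t: 3.48
eef_pos: [0.5366, -0.1412, 0.0433]
eef_rot: [0.707, -0.004, 0.008, -0.707]
contact_force: [9.5, 2.1, -4.1]
finger_gap: 0.0238
```

```bash
python3 st.py
```

```text
t 3.475 pos [ 0.5366 -0.1412  0.0433] yaw -0.017040598883260004 ydir [ 0.0044 -0.0009 -1.    ] F [ 9.5236  2.0942 -4.0536] M [ 0.2106 -1.0347  0.074 ] gap 0.0237972942329246 j [-0.3415  0.5969  1.7683  0.0009  0.772  -0.3251]
```

drive_tool([
  [2, 4, 0, 0, 0, 0, 255],
  [0.2, 10, 0, 0, 0, 0, 255],
  [0.2, 12, 0, 0, 0, 0, 255],
  [0.2, 12, 0, 0, 0, 0, 255],
  [0.2, 10, 0, 0, 0, 0, 255],
], newtons=60)

```text
t: 4.1
eef_pos: [0.5376, -0.0937, 0.0433]
eef_rot: [0.708, -0.006, 0.006, -0.707]
contact_force: [-2.6, -8.5, 4.0]
finger_gap: 0.0236
```

drive_tool([
  [0.2, 8, 0, 0, 0, 0, 255],
  [0.2, 8, 0, 0, 0, 0, 255],
  [0.2, 6, 0, 0, 0, 0, 255],
  [0.1, 4, 0, 0, 0, 0, 255],
  [0, 0, 0, 0, 0, 0, 255],
])

```text
t: 4.72
eef_pos: [0.5381, -0.0679, 0.0432]
eef_rot: [0.708, -0.006, 0.006, -0.707]
contact_force: [-3.8, -7.2, 5.6]
finger_gap: 0.0235
```

```bash
python3 st.py
```

```text
t 4.725 pos [ 0.5381 -0.0679  0.0432] yaw -0.016512388257575315 ydir [ 0.0001 -0.0013 -1.    ] F [-3.8228 -7.2316  5.5759] M [-1.0962  0.5999  0.1039] gap 0.02350546013405014 j [-0.2106  0.5817  1.7986 -0.0019  0.7608 -0.1927]
```

drive_tool([
  [0.1, 3, 0, 0, 0, 0, 255],
  [0, 2, 0, 0, 0, 0, 255],
  [0, 2, 0, 0, 0, 0, 255],
  [0, 0, 0, 0, 0, 0, 255],
  [0, 0, 0, 0, 0, 0, 255],
])

```text
t: 5.35
eef_pos: [0.5382, -0.0624, 0.0433]
eef_rot: [0.708, -0.006, 0.006, -0.706]
contact_force: [-4.7, -18.5, 3.4]
finger_gap: 0.0238
```

```bash
python3 st.py
```

```text
t 5.35 pos [ 0.5382 -0.0624  0.0433] yaw -0.016440757664134543 ydir [ 0.0002 -0.0031 -1.    ] F [ -4.6968 -18.5197   3.3887] M [-2.9163  0.8218  0.072 ] gap 0.023763858129940356 j [-0.1998  0.5808  1.8004 -0.0044  0.7597 -0.1801]
```

drive_tool([
  [0, 2, 0, 0, 0, 0, 255],
  [0, 1, 0, 0, 0, 0, 255],
  [0, 0, 0, 0, 0, 0, 255],
  [0, 0, 0, 0, 0, 0, 255],
  [0, 0, 0, 0, 0, 0, 255],
])

```text
t: 5.98
eef_pos: [0.5382, -0.0621, 0.0433]
eef_rot: [0.709, -0.006, 0.006, -0.705]
contact_force: [-7.8, -40.9, 3.8]
finger_gap: 0.024
```

Run:
```python
from st import *
st()
a=cams.grab_frame("top")["color"];b=cams.grab_frame("side")["color"]
cv2.imwrite("pics/c3.png",cv2.convertScaleAbs(cv2.hconcat([crop(a,218,165,100,80,4),crop(b,210,155,100,80,4)]),alpha=1.3))
```

```text
t 5.975 pos [ 0.5382 -0.0621  0.0433] yaw -0.016390210960256262 ydir [ 0.0004 -0.0066 -1.    ] F [ -7.8453 -40.8613   3.7984] M [-6.4251  1.3183 -0.0765] gap 0.023981709517815322 j [-0.1975  0.5805  1.8007 -0.0092  0.7587 -0.1745]
```

View pics/c3.png

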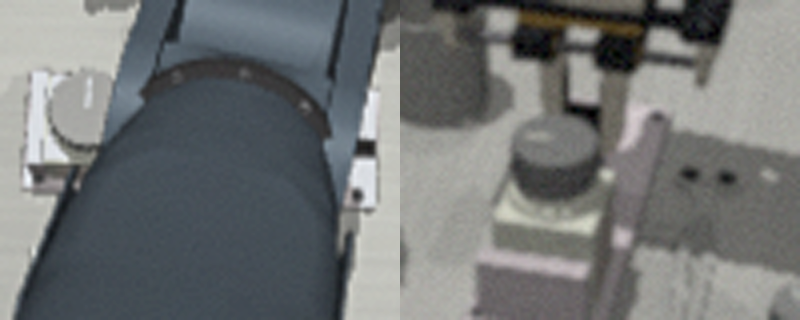

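Jar hit a hard stop at about 79–80 mm of travel (force 18→41 N without motion), and it looks square. I ease off, release and rise.

drive_tool([
  [0, -2, 0, 0, 0, 0, 255],
  [0, 0, 0, 0, 0, 0, 200],
  [0, 0, 0, 0, 0, 0, 110],
  [0, 0, 0, 0, 0, 0, 110],
  [0, 0, 0, 0, 0, 0, 110],
])

```text
t: 6.7
eef_pos: [0.5383, -0.0588, 0.0427]
eef_rot: [-0.707, 0.006, -0.006, 0.707]
contact_force: [0.5, 0.6, 0.3]
finger_gap: 0.049
```

drive_tool([
  [0, 0, 30, 0, 0, 0, 110],
  [0, 0, 50, 0, 0, 0, 60],
  [0, -20, 50, 0, 0, 0, 0],
  [0, -50, 20, 0, 0, 0, 0],
  [0, -50, 0, 0, 0, 0, 0],
])

```text
t: 7.32
eef_pos: [0.539, -0.1802, 0.1948]
eef_rot: [0.708, -0.004, 0.007, -0.707]
contact_force: [0.1, -0.1, -1.5]
finger_gap: 0.0882
```

Run:
```python
from st import *
st()
a=cams.grab_frame("top")["color"];b=cams.grab_frame("side")["color"]
cv2.imwrite("pics/t4.png",a);cv2.imwrite("pics/s4.png",b)
cv2.imwrite("pics/c4.png",cv2.convertScaleAbs(cv2.hconcat([crop(a,220,170,50,60,8),crop(b,220,165,50,60,8)]),alpha=1.3))
```

```text
t 7.325 pos [ 0.539  -0.1802  0.1948] yaw -0.015704315613588368 ydir [ 0.0035 -0.0014 -1.    ] F [ 0.0861 -0.0939 -1.519 ] M [-0.0601  0.0298  0.0196] gap 0.08820047962145298 j [-0.4046  0.4073  1.6314  0.0001  1.0992 -0.389 ]
```

View pics/c4.png

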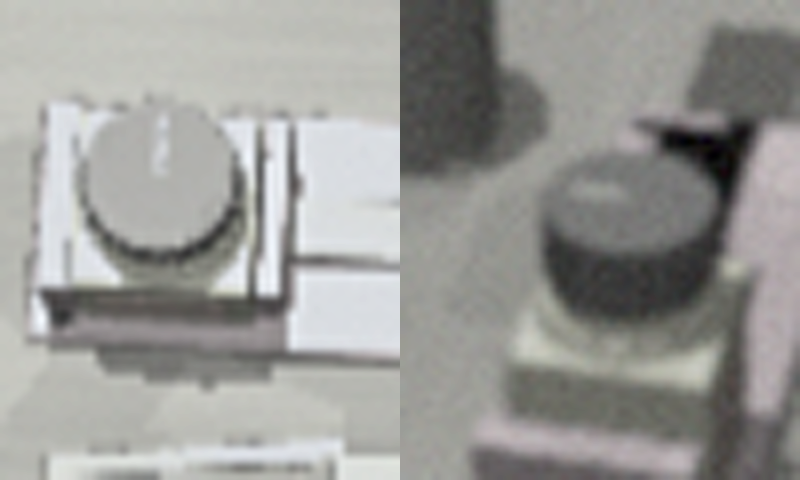

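The jar is pinched square between both jaws. Cap-top centre is at top px ≈(239.5,191.3) and side px ≈(248.4,189.9).

Run:
```python
from h import *
f=cams.grab_frame("top");g=cams.grab_frame("side")
print(unproj(f,(239.5,191.3),.126),unproj(g,(248.4,189.9),.126))
p=(.5386,.044)
print("clamp-expected y ~",p)
# jaw face top edge near px: top corner of sliding jaw face
print(unproj(f,(220+258/8-.44,170+210/8-.44),.060),unproj(f,(220+76/8-.44,170+190/8-.44),.062))
```

```text
[0.5347 0.0449 0.126 ] [0.5342 0.0455 0.126 ]
clamp-expected y ~ (0.5386, 0.044)
[0.5368 0.0132 0.06  ] [0.5412 0.0781 0.062 ]
```

drive_tool([
  [-1, 56, 0, 0, 0, 0, 0],
  [-1, 57, 0, 0, 0, 0, 0],
  [-1, 57, 0, 0, 0, 0, 0],
  [-0.8, 56, 0, 0, 0, 0, 0],
  [0, 0, -35, 0, 0, 0, 0],
])

```text
t: 8.15
eef_pos: [0.535, 0.0517, 0.159]
eef_rot: [-0.707, 0.002, -0.005, 0.707]
contact_force: [-0.5, -0.5, -0.3]
finger_gap: 0.0931
```

drive_tool([
  [0, 0, -10, 0, 0, 0, 0],
  [0, 0, 0, 0, 0, 0, 0],
  [0, 0, 0, 0, 0, 0, 0],
  [0, 0, 0, 0, 0, 0, 0],
  [0, 0, 0, 0, 0, 0, 0],
])

```text
t: 8.78
eef_pos: [0.5347, 0.0468, 0.1481]
eef_rot: [-0.707, 0.006, -0.006, 0.707]
contact_force: [-0.3, -0.4, -0.6]
finger_gap: 0.093
```

```bash
python3 st.py
```

```text
t 8.775 pos [0.5347 0.0468 0.1481] yaw -0.017513334224889085 ydir [ 0.0008  0.     -1.    ] F [-0.2665 -0.3956 -0.6223] M [-0.0963  0.0754 -0.0037] gap 0.0929951857743094 j [0.0005 0.4119 1.7553 0.     0.9736 0.018 ]
```

drive_tool([
  [0, -1.5, -25, 0, 0, 0, 0],
  [0, 0, -20, 0, 0, 0, 0],
  [0, 0, -5, 0, 0, 0, 0],
  [0, 0, 0, 0, 0, 0, 0],
  [0, 0, 0, 0, 0, 0, 60],
], newtons=20)

```text
t: 9.4
eef_pos: [0.5349, 0.0455, 0.0984]
eef_rot: [0.707, -0.006, 0.006, -0.707]
contact_force: [0.2, 0.2, -0.1]
finger_gap: 0.087
```

drive_tool([
  [0, 0, 0, 0, 0, 0, 200],
  [0, 0, 0, 0, 0, 0, 200],
  [0, 0, 0, 0, 0, 0, 200],
  [0, 0, 0, 0, 0, 0, 200],
  [0, 0, 0, 0, 0, 0, 200],
])

```text
t: 10.02
eef_pos: [0.5346, 0.0455, 0.0977]
eef_rot: [0.707, -0.006, 0.006, -0.707]
contact_force: [0.5, -0.1, 0.6]
finger_gap: 0.052
```

```bash
python3 st.py
```

```text
t 10.025 pos [0.5346 0.0455 0.0977] yaw -0.01699012185036272 ydir [ 0.0004 -0.     -1.    ] F [ 0.5452 -0.1284  0.6259] M [-0.068  -0.0173 -0.0328] gap 0.05200404522267717 j [-0.0019  0.485   1.7903 -0.      0.866   0.0151]
```

drive_tool([
  [0, 0, 0, 0, 0, 0, 255],
  [0, 0, 0, 0, 0, 0, 255],
  [0, 0, 0.2, 0, 0, 0.07, 255],
  [0, 0, 0.3, 0, 0, 0.1, 255],
  [0, 0, 0.4, 0, 0, 0.13, 255],
], newtons=45)

```text
t: 10.65
eef_pos: [0.5344, 0.0455, 0.0985]
eef_rot: [-0.7, -0.101, 0.101, 0.7]
contact_force: [1.4, -0.1, -4.7]
finger_gap: 0.0517
```

```bash
python3 st.py
```

```text
t 10.65 pos [0.5344 0.0455 0.0985] yaw 0.2863412037555927 ydir [-0.0001  0.0001 -1.    ] F [ 1.3544 -0.1383 -4.6778] M [-0.1252 -0.3076 -0.2598] gap 0.05173947236974786 j [-0.002   0.4836  1.79    0.0001  0.8681 -0.2884]
```

drive_tool([
  [0, 0, 0.4, 0, 0, 0.14, 255],
  [0, 0, 0.4, 0, 0, 0.14, 255],
  [0, 0, 0.4, 0, 0, 0.14, 255],
  [0, 0, 0.4, 0, 0, 0.14, 255],
  [0, 0, 0.4, 0, 0, 0.14, 255],
])

```text
t: 11.28
eef_pos: [0.5336, 0.0455, 0.0999]
eef_rot: [-0.622, -0.335, 0.336, 0.623]
contact_force: [-0.4, -1.0, -1.2]
finger_gap: 0.0514
```

drive_tool([
  [0, 0, 0.1, 0, 0, 0.14, 255],
  [0, 0, 0, 0, 0, 0.14, 255],
  [0, 0, 0, 0, 0, 0.12, 255],
  [0, 0, 0, 0, 0, 0, 255],
  [0, 0, 0, 0, 0, 0, 255],
])

```text
t: 11.9
eef_pos: [0.5343, 0.0455, 0.1005]
eef_rot: [-0.545, -0.45, 0.45, 0.545]
contact_force: [0.7, 0.2, 0.0]
finger_gap: 0.0514
```

Run:
```python
from st import *
st()
a=cams.grab_frame("top")["color"];b=cams.grab_frame("side")["color"]
cv2.imwrite("pics/c5.png",cv2.convertScaleAbs(cv2.hconcat([crop(a,215,160,60,70,6),crop(b,215,155,60,70,6)]),alpha=1.3))
```

```text
t 11.9 pos [0.5343 0.0455 0.1005] yaw 1.3804048770861106 ydir [-0.0003 -0.     -1.    ] F [0.743  0.2149 0.0036] M [ 0.0195 -0.0312  0.0021] gap 0.051359841162534385 j [-0.0019  0.4805  1.7889 -0.      0.8726 -1.3822]
```

View pics/c5.png

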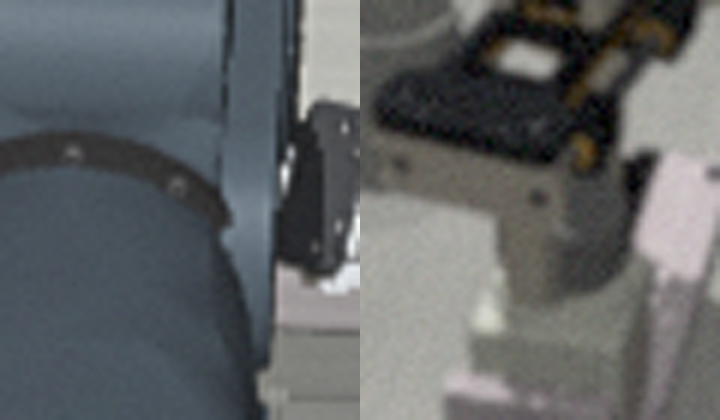

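The turn is 80° and the moment has fallen to zero, so the lugs should be free. In the side crop the jar is still square. I lift straight up.

drive_tool([
  [0, 0, 2, 0, 0, 0, 255],
  [0, 0, 4, 0, 0, 0, 255],
  [0, 0, 5, 0, 0, 0, 255],
  [0, 0, 6, 0, 0, 0, 255],
  [0, 0, 6, 0, 0, 0, 255],
])

```text
t: 12.62
eef_pos: [0.5345, 0.0455, 0.1242]
eef_rot: [0.545, 0.451, -0.451, -0.545]
contact_force: [-0.2, 0.7, -1.0]
finger_gap: 0.0517
```

```bash
python3 st.py
```

```text
t 12.625 pos [0.5345 0.0455 0.1242] yaw 1.382911321857496 ydir [ 0.0002  0.     -1.    ] F [-0.2106  0.6598 -1.032 ] M [-0.0248 -0.009  -0.0804] gap 0.05165989619240738 j [-0.0019  0.4453  1.7737  0.      0.9224 -1.3848]
```

drive_tool([
  [0, 0, 5, 0, 0, 0, 255],
  [0, 0, 5, 0, 0, 0, 255],
  [0, 0, 4, 0, 0, 0, 255],
  [0, 0, 0, 0, 0, 0, 255],
  [0, 0, 0, 0, 0, 0, 255],
])

```text
t: 13.25
eef_pos: [0.5343, 0.0455, 0.1375]
eef_rot: [-0.545, -0.451, 0.451, 0.545]
contact_force: [0.8, -0.5, -0.1]
finger_gap: 0.0512
```

Run:
```python
from st import *
st()
g=cams.grab_frame("side");b=g["color"];a=cams.grab_frame("top")["color"]
c=[.5345,.0452]
print("rim/mouth px expected",proj(g,[[*c,.138],[*c,.118]]))
cv2.imwrite("pics/c6.png",cv2.convertScaleAbs(cv2.hconcat([crop(b,215,145,65,85,6),cv2.resize(a,(410,308))[:, :] if 0 else crop(b,100,80,260,340,1.5)[:510,:390]]),alpha=1.3)) if 0 else cv2.imwrite("pics/c6.png",cv2.convertScaleAbs(crop(b,205,140,95,90,6),alpha=1.3))
```

```text
t 13.25 pos [0.5343 0.0455 0.1375] yaw 1.3830074743541285 ydir [-0.0003 -0.     -1.    ] F [ 0.8246 -0.5194 -0.0758] M [ 0.0646 -0.0217 -0.0076] gap 0.051214342377267214 j [-0.0019  0.4263  1.764  -0.      0.9515 -1.3849]
rim/mouth px expected [[248.2819 185.7871]
 [248.3113 192.4445]]
```

View pics/c6.png

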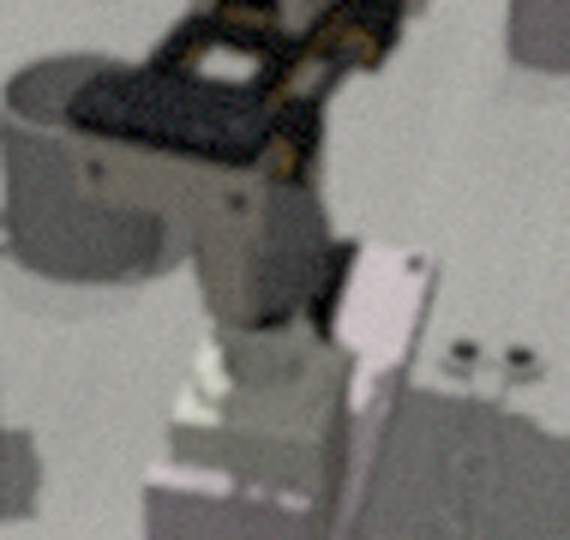

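The cap is clear of the neck, which shows below it at crop (265,350). The jar still stands square between the jaws. One numeric check of the rim height, then I hand in.

Run:
```python
from h import *
from rig import bot
g=cams.grab_frame("side");t=np.linspace(0,6.28,60)
for z in(.118,.128,.138,.148): print(z,proj(g,np.c_[.5345+.0265*np.cos(t),.0455+.0265*np.sin(t),0*t+z])[:,1].max(),"seen ~194")
print(bot.close_job())
```

```text
0.118 199.2810598808469 seen ~194
0.128 195.93941691883148 seen ~194
0.138 192.55531324371054 seen ~194
0.148 189.12792883389773 seen ~194
the job is handed in; nothing more can be done
None
```

I clamped the jar, unscrewed the cap and handed the job in at about 13 s with the cap held level, about 2 cm above the open mouth. The hand-in gives no verdict.

- **Clamping:** I slid the jaw about 79–80 mm by its post until it met a hard stop, where the force rose to 41 N without further movement. After I let go, the pictures showed the jar square between the jaws.
- **Unscrewing:** I gripped the large cap at 45 N and turned it 80° anticlockwise. The turning resistance, about 0.26 N m near the start, had dropped to zero by the end, so the lugs were free.
- **Lifting:** I raised it 37 mm straight up with no noticeable resistance. The last picture shows the cap clear of the neck and the jar still braced.

**Rim height:** by the arm's reading the rim is 20 mm above the mouth. The picture gives about 16 mm, but one pixel is about 3 mm there, so the two agree roughly.

I did not compare the other objects before and after. I kept the path clear of them and felt no unexpected contact.

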